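# Ready the tilting cutting board and lay its rule on the pin

### The arm

A 6-joint arm with a two-finger parallel gripper is mounted at the origin on the work surface. World frame = base frame: x ahead of the robot, y to its left, z up, the work surface at z = 0. Lengths are in m, angles in rad, forces in N, time in s.
With the tool pointing down it reaches from about 0.3 to 0.775 m from the base axis. Payload 14.6 kg.
Tool frame: the origin (TCP) lies midway between the tips of the shut fingers; the grasp point (between the pads) lies 19 mm behind it; y points along the fingers, z is the direction in which the jaws open and shut, and the axes are right-handed (so a half turn about y gives the same grasp; the last joint's range is limited). The gripper opens to 94 mm and grips with 3 to 60 N. Pads are 16 mm wide; open, the fingers measure 119 mm over their backs; the gripper's body (75 mm by 177 mm) begins 78 mm behind the grasp point.
Start: joints at [1.192, 0.3, 1.521, -0, 1.321, -0.067], TCP at [0.169, 0.523, 0.205] pointing down, gripper open.
Joint ranges: [-3.03, 3.03], [-0.79, 2.21], [0.23, 2.52], [-1.04, 4.18], [0, 3.07], [-2.55, 2.55]. Speed limits (rad/s): [2.22, 2.22, 2.57, 3.14, 3.14, 3.14].

### API

Orientations are given as a unit quaternion [x, y, z, w].
In Python, from station import env gives the robot as it stands.
- The arm moves only by the tool move_arm, never from a script. Its argument "series" is text: rows parted by semicolons, each of 5 numbers parted by spaces: the finger opening in m, from 0 to 0.094, then the shift along the tool's x, y, z in m, then the turn about the tool's y in degrees. A call has 1 to 8 rows; each row is the pose to reach, as a shift and turn from the pose measured when the call began, along the tool's axes at that moment; what a row does not reach only later rows make up. A row lasts 1/10 s, in which the tool goes at most 50 mm and 8.59 degrees, less where a joint would pass 70% of its speed; a pose out of reach is approached as far as the arm can. A call with a gripper value outside its range is refused whole. The fingers move at their own pace and stop on an object; "grip_force" is the grip in N (left out, the last holds). Time passes only in rows, so rows that repeat a pose let the fingers close. It gives the time, the measured TCP pose, the force and the opening at its end, in the units of the state.
- env.read_state(): the state, without advancing time (a new reading comes with each control period).
- env.capture(name): name is "side" or "top" or "wrist"; returns a dict with "color" (420x560x3 uint8, red, green, blue), "fx", "fy", "cx", "cy" (pixels), "T" (4x4, takes a point from camera to world coordinates). Camera axes: x right, y down, z forward; pixel columns grow to the right and rows downward; lengths in m; the calibration is good to about 2 mm. A picture is of the moment at which its call begins. There is no depth.
- env.hand_in(): hands the job in, once; it reports no verdict.
The state is a dict: "time": time; "q": joint angles; "dq": joint speeds; "tau": joint torques, N m; "ee_pos": TCP position; "eef_rot": TCP orientation; "ft_force": force on the tool from outside, world axes, zero at the start; "torque": the same for the moment, N m; "finger_gap": finger opening in m.
Only numpy, scipy, OpenCV 4.12 (cv2) and the standard library are available. Lean on these libraries where they do the work, as an engineer would, in place of code of your own. Each camera call takes 0.05 s, during which the arm holds its last target. There are 200 camera calls.

### The job

Get the tilting board ready for cutting. The ratchet pawl has bitten under a tooth of its wheel, so ease the board up a little by its rear handle to free the pawl (do not force the pawl), throw the pawl right over off the wheel and leave it thrown off, then lower the board gently until it lies fully down on its rests. Last, lay the cutting rule flat on the board, its long edge along the front lip and its end notch fully home on the locating pin, without dropping it on, and leave everything else on the counter where it is.

Things in the scene. Friction and masses are not known exactly. Their poses are not given: they have to be found in the camera images.
- stand: dark steel base frame (235 x 310 mm) of the tilting board, fixed to the counter. Origin on the counter below the middle of the hinge axis; x runs level from the hinge to the board's rear (high) edge, y along the hinge, z up. The hinge axis runs along y, 50 mm above the origin. A grey cheek plate beside the board, at y = -154 to -160 mm, reaches 112 mm high at x = 40 to 64 mm.
- board (a joint): tilt of the board about the hinge (rad): 0 = flat on its rests, 0.53 to 0.57 at the start, at most 1.0. A stiff friction hinge holds it at any angle (creep under 0.003 rad/s). At the handle about 8 N raises it; 2 to 5 N lowers it once the pawl is off. With the pawl in, it can be raised but on the way down stops hard at a tooth, at about 0.53 or 0.79.
- board_handle (a point): middle of the round steel pull handle behind the board's rear edge, 10 mm thick, 120 mm long along the hinge direction, 257 mm from the hinge axis, 35 mm clear of the edge; axes are the board's (x hinge to rear, z out of the mat). The board runs from 10 mm before to 217 mm behind the hinge axis and is 300 mm wide; its mat face is 9 mm above the axis, its underside 6 mm below.
- wheel_hub (a point): centre of the ratchet wheel (88 mm across, 24 undercut teeth, 0.262 rad apart), fixed to the board on the hinge axis at y = -172 mm; axes are the stand's. Within 0.1 rad above a stop at 0.53 or 0.79 a nose that lies in the gap is trapped under the tooth and cannot be lifted, as at the start; with the board raised 0.12 to 0.25 rad above its start angle the nose is free.
- pawl (a joint): angle of the flip-over pawl (rad): 0 to 0.17 = nose in the wheel; 1.4 = thrown right over onto its stop. No spring: its weighted knob tips it, so short of about 0.5 it falls back into the wheel and beyond that it falls over and stays off. When free, under 1 N at the knob moves it; when trapped it gives 2 or 3 mm and stops (keep well under 30 N).
- pawl_knob (a point): centre of the red ball knob (22 mm across) on the pawl's 7 mm steel handle, 52 mm from the pivot. At pawl angle 0 it stands 23 mm nearer the front (-x) than the pivot and 47 mm above it (0.45 rad before upright); at 1.4 it is 42 mm behind (+x) and 30 mm above. The ball's centre is 45 mm out from the board's side edge.
- pawl_pivot (a point): point on the pawl's pivot axis in the knob's plane: 52 mm behind the hinge axis, 102 mm above the counter, y = -195 mm in the stand's axes, which it shares. The knob swings about it in the stand's x-z plane, over the top towards +x as the pawl angle grows.
- board_pin (a point): foot, on the mat face, of the upright steel locating pin (8 mm diameter, 9 mm high) near the front left corner of the board; axes are the board's. In board axes it lies 21.5 mm behind the hinge axis and at y = +125 mm. The aluminium front lip stands 8 mm above the mat, its inner face 25.5 mm in front of the pin's axis, along the whole width.
- rule: aluminium cutting rule, 260 x 50 x 4 mm, with a black bar handle on top (110 mm long along the rule, 14 mm wide, from 4 to 26 mm above the underside, centred). Origin at the middle of the underside, x along the rule to the notched end, z up. 0.15 to 0.3 kg. When home, its x axis points along the board's +y.
- rule_notch (a point): point in the rule's end notch where the pin's axis lies when the notch is fully home: on the centre line, on the underside, 120 mm from the rule's origin. The notch is open at the end (x = 130 mm), 24 mm wide at its flared mouth, 11 mm wide from x = 122 mm inwards, with its bottom at x = 116 mm.
- oil_filter: bystander: blue and white oil filter, 76 mm across, 88 mm high, origin under its centre
- pen_cup: bystander: clear pen cup with pens, 76 mm across, 150 mm high with the pens, origin under its centre
- plug_carton: bystander: small carton with a red band, 85 x 50 x 30 mm, origin under its centre
- bearing: bystander: ball bearing lying flat, 52 mm across, 15 mm high, origin under its centre
- calculator: bystander: black desk calculator, 150 x 80 x 16 mm, origin under its centre
- mouse: bystander: black computer mouse, about 75 x 60 x 35 mm, origin under its rear half
- tape_stand: bystander: black tape dispenser, 140 x 50 x 76 mm, origin under its centre

How it is judged:
On the way, in this order (a step that is already met when the one before it is completed fails the run):
1. the pawl is thrown over, off the wheel, while the board is still up (value of joint pawl above 1.1 rad and value of joint board above 0.15 rad), for 0.1 s.
2. the board is down flat on its rests (value of joint board below 0.03 rad), for 0.2 s.
At the end, for the whole second after the job is handed in: The pawl lies thrown over off the wheel (past 1.1 rad); the board is flat (within 0.03 rad); the rule lies at rest flat on it, handle up, its notch home on the pin (within 4 mm) and its edge along the front lip (within 0.03 rad) (value of joint pawl above 1.1 rad and value of joint board below 0.03 rad and distance between rule_notch and board_pin below 0.004 m and angle between the x axis of rule and the y axis of board_pin, either way round below 0.03 rad and angle between the z axis of rule and the z axis of board_pin, either way round below 0.03 rad and angle between rule's own z axis and vertical below 0.1 rad and linear speed of rule below 0.01 m/s); the robot touches nothing.
It fails at once if the board slams: it goes down faster than 1.5 rad/s (velocity of joint board below -1.5 rad/s).
It fails at once if the pawl is forced: pressed with more than 30 N (contact force between any of the fingers, the arm and pawl above 30 N).
It fails at once if the rule is let go more than 15 mm above the mat (contact force between anything else and rule below 0.05 N and horizontal distance between rule and board_pin below 0.2 m and z of rule in the frame of board_pin above 0.015 m).
It fails at once if a bystander is shifted by more than 30 mm or knocked over (distance of any of oil_filter, pen_cup, plug_carton, bearing, calculator, mouse, tape_stand from where it was at the start of the episode above 0.03 m or angle between any of oil_filter, pen_cup's own z axis and vertical above 0.5 rad).
It also fails if it takes over 72 s, if anything falls off the work surface, if the arm or the gripper's body presses on something with over 40 N, if the wrist force passes 120 N, or if a joint passes its speed limit or range.

## Working session

There is one attempt and no reset: what is moved stays moved. The work goes in short steps, Python scripts to look and compute and a tool call to move; the robot and the scene stay as the last step left them, time stands still between calls to the robot, and variables do not carry over. Pictures are saved under pics/ and viewed, about 8 in all and at most 12, crops included, and the job is handed in when it is done.

Besides the shell and the picture viewer there is one more tool, called after "Call:" by a JSON object that holds its "api" and its "payload". move_arm: Moves the arm, as the interface text tells. Its arguments: {"type":"object","properties":{"series":{"type":"string"},"grip_force":{"type":"number"}},"required":["series"]}

```bash
ls; mkdir -p pics
python3 - <<'E'
from station import env
import cv2,numpy as np
s=env.read_state(); print(s)
for n in ["side","top"]:
    c=env.capture(n); cv2.imwrite(f"pics/{n}0.png",c["color"][:,:,::-1]); print(n,c["fx"],c["cx"],c["cy"],np.round(c["T"],4).tolist())
E
```

```text
pics
{'time': 0.0, 'q': array([ 1.19238212e+00,  3.00447116e-01,  1.52159384e+00,  7.95171145e-06,
        1.32066454e+00, -6.66083079e-02]), 'dq': array([-6.27641996e-05,  7.18642888e-04, -1.90896773e-03, -1.99112981e-04,
        1.82431577e-04, -4.39587030e-04]), 'tau': array([-4.63274337e-04, -5.31804979e+01, -3.52723038e+01,  7.07690092e-02,
        2.45692651e-02, -1.60393733e-04]), 'ee_pos': array([0.16863734, 0.52323727, 0.20489408]), 'eef_rot': array([ 0.69891373, -0.10988415,  0.10970519, -0.69814743]), 'ft_force': array([0.2699893 , 0.18414526, 0.3430614 ]), 'torque': array([ 0.01662014, -0.01500193,  0.0090375 ]), 'finger_gap': 0.09438208574942948}
side 390.48600406612604 279.76358256181345 211.0519823846341 [[0.759, -0.4668, 0.4539, -0.0079], [-0.651, -0.5326, 0.5409, -0.6974], [-0.0107, -0.706, -0.7081, 1.0032], [0.0, 0.0, 0.0, 1.0]]
top 408.4535009780565 280.52594758317963 211.42455874213735 [[-0.0272, -0.9975, 0.0647, 0.4798], [-0.9996, 0.0266, -0.0101, -0.0113], [0.0084, -0.0649, -0.9979, 1.2975], [0.0, 0.0, 0.0, 1.0]]
```

View pics/side0.png

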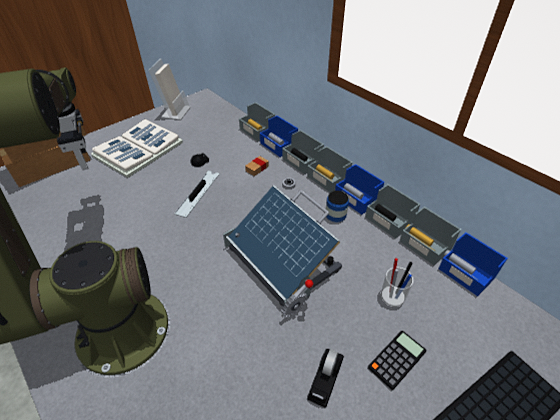

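View pics/top0.png

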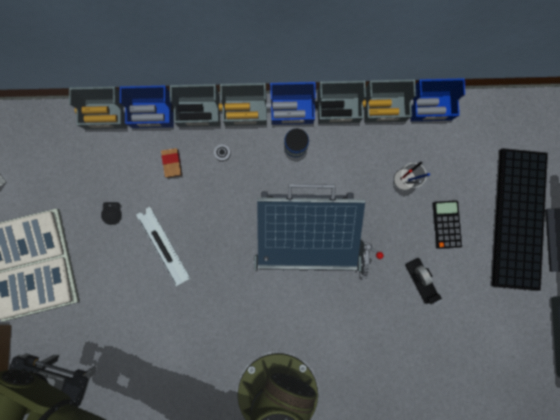

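The side view shows the board tilted with its hinge side towards the robot, and the red knob at about (309,283). In the top view the board spans cols 257–365 and rows 200–270, with the handle at (312,188), the knob at (380,255) and the rule from (148,210) to (180,283). I'll zoom in next.

Run:
```python
import cv2,numpy as np
t=cv2.imread("pics/top0.png");s=cv2.imread("pics/side0.png")
a=cv2.resize(t[175:295,240:400],None,fx=5,fy=5,interpolation=cv2.INTER_CUBIC)
cv2.imwrite("pics/c1.png",a)
b=cv2.resize(t[195:295,120:200],None,fx=5,fy=5,interpolation=cv2.INTER_CUBIC)
c=cv2.resize(s[160:225,165:230],(400,400),interpolation=cv2.INTER_CUBIC)
im=np.zeros((500,800,3),np.uint8);im[:,:400]=b;im[:400,400:]=c
cv2.imwrite("pics/c2.png",im)
```

```text
(no output)
```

View pics/c1.png

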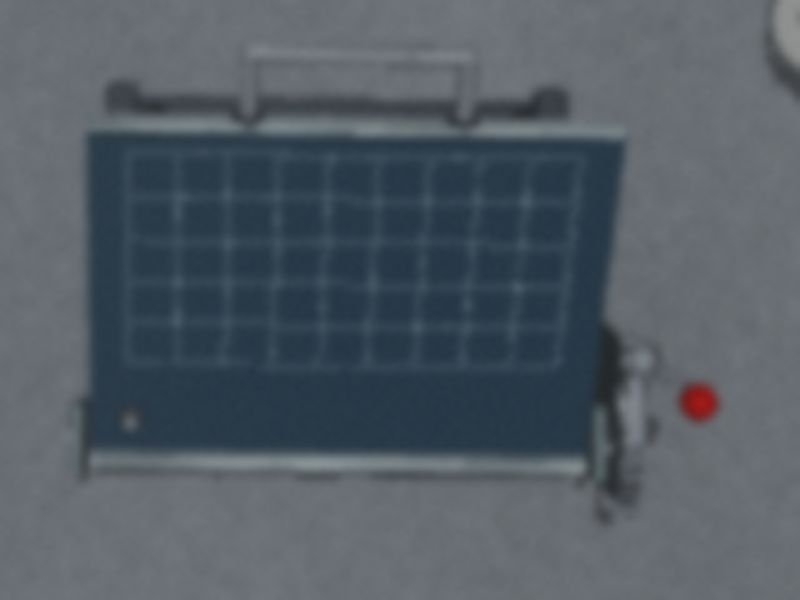

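View pics/c2.png

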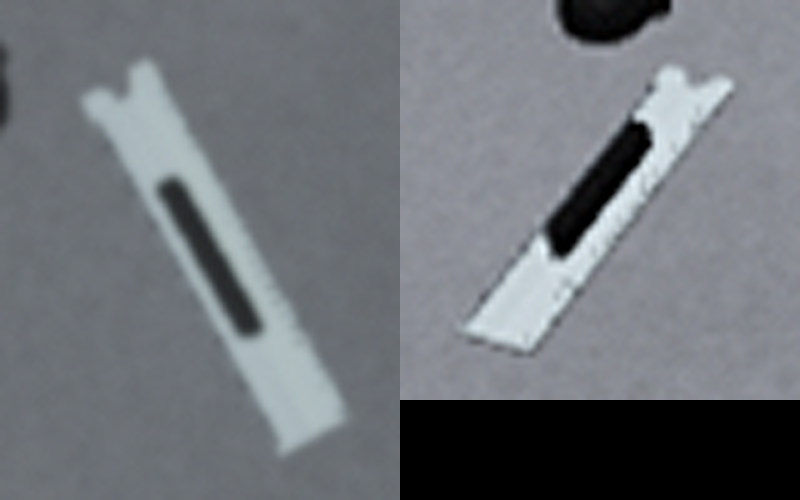

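The board crop gives the handle ends at (250,48) and (473,52), the knob at (699,402), the pin at (130,415), and clear rear corners and lip ends. In the rule crop the notched end points away from the robot (up and left), with the handle in the middle. Next is a fit of the stand pose.

```bash
cat > h.py <<'E'
import numpy as np,cv2
from scipy.spatial.transform import Rotation as R
from scipy.optimize import least_squares
K=dict(side=(390.486,279.764,211.052),top=(408.4535,280.526,211.4246))
T=dict(side=np.array([[0.759,-0.4668,0.4539,-0.0079],[-0.651,-0.5326,0.5409,-0.6974],[-0.0107,-0.706,-0.7081,1.0032],[0,0,0,1]]),
top=np.array([[-0.0272,-0.9975,0.0647,0.4798],[-0.9996,0.0266,-0.0101,-0.0113],[0.0084,-0.0649,-0.9979,1.2975],[0,0,0,1]]))
def proj(n,p):
    c=(np.atleast_2d(p)-T[n][:3,3])@T[n][:3,:3]; f,cx,cy=K[n]
    return c[:,:2]/c[:,2:]*f+[cx,cy]
def ray(n,uv,z):
    f,cx,cy=K[n]; uv=np.atleast_2d(uv).astype(float)
    d=np.c_[(uv-[cx,cy])/f,np.ones(len(uv))]@T[n][:3,:3].T; o=T[n][:3,3]
    return o+d*((z-o[2])/d[:,2])[:,None]
def st(p,P):  # stand -> world, p=(x,y,yaw)
    return np.atleast_2d(P)@R.from_euler('z',p[2]).as_matrix().T+[p[0],p[1],0]
def bd(p,t,P): # board -> world
    P=np.atleast_2d(P); c,s=np.cos(t),np.sin(t)
    return st(p,np.c_[c*P[:,0]-s*P[:,2],P[:,1],s*P[:,0]+c*P[:,2]+.05])
def knob(p,a): 
    b=a-.45; return st(p,[.052+.052*np.sin(b),-.195,.102+.052*np.cos(b)])
def shift(env,tgt): # tool shift for TCP to reach world tgt
    s=env.read_state(); return R.from_quat(s['eef_rot']).inv().apply(np.array(tgt)-s['ee_pos'])
E
python3 - <<'E'
from h import *
c=lambda l:(np.array(l)+.5)/5-.5+[240,175]
bp=np.array([[.257,.055,0],[.257,-.055,0],[.217,.15,.009],[.217,-.15,.009],[.0215,.125,.006],[-.010,.15,.014],[-.010,-.15,.014]])
tu=c([[250,50],[473,55],[88,130],[627,130],[130,415],[88,462],[588,468]])
sp=bp[[2,3,5]]; su=np.array([[275,186],[341,241],[226,236]])
ku=c([[699,402]]); ks=np.array([[309,283]])
def f(v):
    p,t,a=v[:3],v[3],v[4]
    return np.concatenate([(proj('top',bd(p,t,bp))-tu).ravel(),.5*(proj('side',bd(p,t,sp))-su).ravel(),
     (proj('top',knob(p,a))-ku).ravel(),(proj('side',knob(p,a))-ks).ravel()])
r=least_squares(f,[.4,0,0,.55,.1],loss='soft_l1')
print(r.x.round(4)); print(f(r.x).reshape(-1,2).round(2))
p=r.x[:3]
print('knob',knob(p,r.x[4]),'handle',bd(p,r.x[3],[.257,0,0]))
im=cv2.imread('pics/top0.png')
g=cv2.cvtColor(im,cv2.COLOR_BGR2GRAY)[195:295,120:200]
m=cv2.morphologyEx((g>150).astype(np.uint8),cv2.MORPH_CLOSE,np.ones((9,9)))
ys,xs=np.nonzero(m); w=ray('top',np.c_[xs+120,ys+195],.004)[:,:2].astype(np.float32)
print('rule',cv2.minAreaRect(w),len(xs))
d=(g<60); ys,xs=np.nonzero(d); k=(xs>25)&(xs<60)&(ys>30)&(ys<70)
w=ray('top',np.c_[xs[k]+120,ys[k]+195],.02)[:,:2].astype(np.float32); print('bar',cv2.minAreaRect(w))
E
```

```text
[ 0.4027 -0.1008 -0.0411  0.5492  0.0096]
[[ 1.96  0.34]
 [-2.6  -0.06]
 [-0.29 -1.62]
 [ 0.1  -0.04]
 [ 0.4  -0.31]
 [ 0.43  0.37]
 [-0.26  0.5 ]
 [-0.58 -0.6 ]
 [-0.83 -0.55]
 [ 0.16  0.45]
 [ 0.02 -0.01]
 [ 0.13  0.14]]
knob [[ 0.42444384 -0.29686396  0.14903928]] handle [[ 0.62167243 -0.10981657  0.18415861]]
rule ((0.46486514806747437, 0.35004666447639465), (0.2582418918609619, 0.048079606145620346), 28.622255325317383) 1151
bar ((0.4648917317390442, 0.3487401604652405), (0.10236959904432297, 0.010292664170265198), 29.00480079650879)
```

The fit residuals are mostly below 1 px. The stand is at (.403,-.101), yaw -2.4°, tilt .549 rad, pawl angle about 0. The rule is at (.465,.350), yaw 28.6°. Next I'll work out the tool axes and the turns.

```bash
cat >> h.py <<'E'
S=np.array([.4027,-.1008,-.0411])
def info(env,tgt=None,jaw=None):
    s=env.read_state(); M=R.from_quat(s['eef_rot']).as_matrix()
    print('t',round(s['time'],2),'pos',s['ee_pos'].round(4),'F',s['ft_force'].round(1),'gap',round(s['finger_gap'],4),'q',s['q'].round(2))
    print('axes x',M[:,0].round(3),'y',M[:,1].round(3),'z',M[:,2].round(3))
    if tgt is not None: print('shift',(M.T@(np.array(tgt)-s['ee_pos'])).round(4))
    if jaw is not None: # desired jaw dir, world yaw
        v=M.T@np.array([np.cos(jaw),np.sin(jaw),0]); a=np.degrees(np.arctan2(v[0],v[2])); print('turn',round((a+90)%180-90,2))
E
python3 - <<'E'
from h import *
from station import env
h=bd(S,.549,[.257,0,0])[0]
info(env,h+[0,0,.10],S[2])
E
```

```text
t 0.1 pos [0.1686 0.5233 0.205 ] F [ 0.2 -0.  -0. ] gap 0.0938 q [ 1.19  0.3   1.52 -0.    1.32 -0.07]
axes x [ 0.952 -0.307 -0.   ] y [-0.    -0.001 -1.   ] z [ 0.307  0.952 -0.001]
shift [ 0.6255 -0.0787 -0.4636]
turn 74.49
```

Call:
{"api": "move_arm", "payload": {"series": "0.03 0.03 -0.04 -0.02 8; 0.03 0.07 -0.06 -0.05 16; 0.03 0.11 -0.08 -0.08 24; 0.03 0.15 -0.08 -0.11 32; 0.03 0.19 -0.08 -0.14 40; 0.03 0.23 -0.08 -0.17 48; 0.03 0.27 -0.08 -0.20 56; 0.03 0.31 -0.08 -0.23 64", "grip_force": 25}}

```text
time: 0.9
ee_pos: [0.3879, 0.2158, 0.2851]
eef_rot: [0.533, -0.465, 0.465, -0.533]
ft_force: [-0.7, 1.5, -0.3]
finger_gap: 0.0338
```

Run:
```python
from h import *
from station import env
h=bd(S,.549,[.257,0,0])[0]
info(env,h+[0,0,.10],S[2])
```

```text
t 0.9 pos [0.3879 0.2158 0.2851] F [-0.7  1.5 -0.3] gap 0.0338 q [ 0.43  0.01  1.68 -0.    1.46  0.29]
axes x [ 0.136 -0.991  0.001] y [-0.    -0.001 -1.   ] z [ 0.991  0.136 -0.   ]
shift [0.3544 0.0012 0.1874]
turn 10.17
```

Call:
{"api": "move_arm", "payload": {"series": "0.03 0.045 0 0.02 5; 0.03 0.09 0 0.045 10; 0.03 0.13 0 0.07 10.2; 0.03 0.175 0 0.095 10.2; 0.03 0.22 0 0.12 10.2; 0.03 0.26 0 0.14 10.2; 0.03 0.31 0 0.165 10.2; 0.03 0.354 0 0.187 10.2"}}

```text
time: 1.7
ee_pos: [0.6191, -0.1072, 0.285]
eef_rot: [-0.49, 0.51, -0.51, 0.489]
ft_force: [1.3, 0.1, 0.7]
finger_gap: 0.0304
```

Run:
```python
from h import *
from station import env
h=bd(S,.549,[.257,0,0])[0]
info(env,h+[0,0,-.019],S[2])
w=env.capture('wrist'); cv2.imwrite('pics/w1.png',w['color'][:,:,::-1])
```

```text
t 1.7 pos [ 0.6191 -0.1072  0.285 ] F [1.3 0.1 0.7] gap 0.0304 q [-0.23  0.44  1.15 -0.    1.55 -0.19]
axes x [-0.042 -0.999  0.001] y [-0.001 -0.001 -1.   ] z [ 0.999 -0.042 -0.001]
shift [0.0024 0.1199 0.0028]
turn -0.03
```

View pics/w1.png

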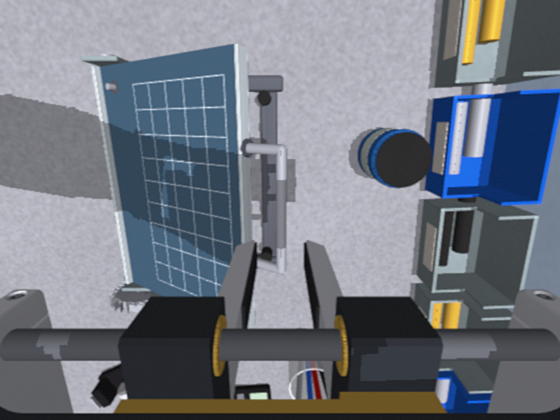

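The wrist view shows the handle bar at about col 282, centred between the open fingers. I'll descend and close.

Call:
{"api": "move_arm", "payload": {"series": "0.03 0.002 0.04 0.003 0; 0.03 0.002 0.08 0.003 0; 0.03 0.002 0.105 0.003 0; 0.03 0.002 0.12 0.003 0; 0.03 0.002 0.12 0.003 0; 0 0.002 0.12 0.003 0; 0 0.002 0.12 0.003 0; 0 0.002 0.12 0.003 0"}}

```text
time: 2.55
ee_pos: [0.6213, -0.1149, 0.1622]
eef_rot: [-0.491, 0.513, -0.509, 0.486]
ft_force: [-24.9, 1.2, -13.5]
finger_gap: 0.01
```

Call:
{"api": "move_arm", "payload": {"series": "0 0 -0.008 -0.005 0; 0 0 -0.016 -0.011 0; 0 0 -0.024 -0.017 0; 0 0 -0.031 -0.022 0; 0 0 -0.038 -0.028 0; 0 0 -0.038 -0.028 0; 0 0 -0.038 -0.028 0"}}

```text
time: 3.25
ee_pos: [0.5925, -0.1136, 0.2011]
eef_rot: [-0.492, 0.514, -0.509, 0.485]
ft_force: [-10.6, -1.0, -7.1]
finger_gap: 0.009
```

Run:
```python
from h import *
from station import env
info(env)
w=env.capture('side'); w2=env.capture('top')
a=cv2.resize(w['color'][150:320,210:370,::-1],None,fx=3,fy=3,interpolation=cv2.INTER_CUBIC)
cv2.imwrite('pics/s2.png',a)
```

```text
t 3.25 pos [ 0.5925 -0.1136  0.2011] F [-10.6  -1.   -7.1] gap 0.009 q [-0.25  0.43  1.36 -0.    1.37 -0.2 ]
axes x [-0.046 -0.999  0.001] y [-0.012 -0.001 -1.   ] z [ 0.999 -0.046 -0.012]
```

View pics/s2.png

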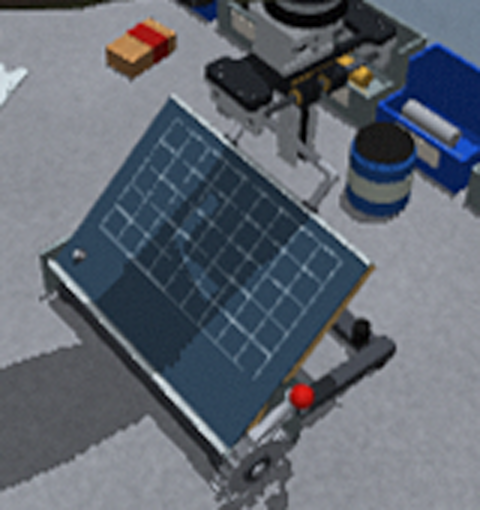

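The board is up: handle height .220 means tilt ≈ .72, which is .17 above the start. The knob is still forward at crop (301,396). I'll release, rise and go to the knob.

Call:
{"api": "move_arm", "payload": {"series": "0.024 0 0 0 0; 0.024 0 0 0 0; 0.024 0 0 0 0; 0.024 0 -0.02 0 0; 0.024 0 -0.06 0 0; 0.024 0.02 -0.09 -0.03 0; 0.01 0.06 -0.09 -0.07 0; 0 0.10 -0.09 -0.11 0"}}

```text
time: 4.15
ee_pos: [0.4881, -0.2001, 0.2938]
eef_rot: [-0.492, 0.513, -0.509, 0.486]
ft_force: [0.5, -0.4, 1.2]
finger_gap: 0.0114
```

Run:
```python
from h import *
from station import env
k=knob(S,.01)[0]; print(k)
info(env,st(S,[.052-.023-.055,-.196,.15])[0],S[2])
c=env.capture('top'); cv2.imwrite('pics/t3.png',c['color'][:,:,::-1])
s=env.capture('side'); print(proj('side',bd(S,.72,[.217,-.15,.009])), proj('top',bd(S,.72,[[.217,.15,.009],[.257,.06,0]])))
a=cv2.resize(s['color'][180:320,230:370,::-1],None,fx=3,fy=3); b=cv2.resize(c['color'][175:295,240:380,::-1],None,fx=2.5,fy=2.5)
im=np.zeros((420,780,3),np.uint8); im[:,:420]=a; im[:300,420:770]=b; cv2.imwrite('pics/c3.png',im)
```

```text
[ 0.4245137  -0.29686186  0.14904709]
t 4.15 pos [ 0.4881 -0.2001  0.2938] F [ 0.5 -0.4  1.2] gap 0.0114 q [-0.46  0.2   1.44 -0.01  1.51 -0.41]
axes x [-0.044 -0.999  0.003] y [-0.009 -0.002 -1.   ] z [ 0.999 -0.044 -0.009]
shift [ 0.1003  0.1451 -0.1138]
turn -0.17
[[334.25127336 237.00077972]] [[256.22914828 206.50583303]
 [290.02232128 192.90058072]]
```

View pics/c3.png

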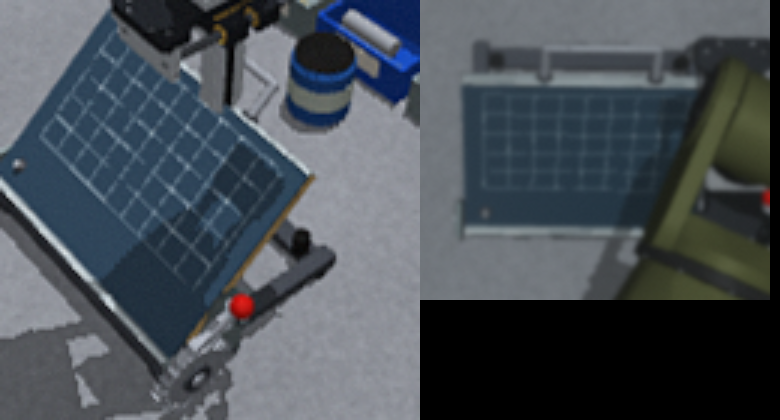

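The rear corner at side (334,239) agrees with tilt ≈ .71, and the board is holding there. Now I'll position in front of the knob.

Call:
{"api": "move_arm", "payload": {"series": "0 0.04 0 -0.03 0; 0 0.075 0 -0.065 0; 0 0.1 0 -0.1 0; 0 0.1 0.04 -0.114 0; 0 0.1 0.08 -0.114 0; 0 0.1 0.12 -0.114 0; 0 0.1 0.145 -0.114 0; 0 0.1 0.148 -0.114 0"}}

```text
time: 5.05
ee_pos: [0.3657, -0.2962, 0.1452]
eef_rot: [-0.491, 0.515, -0.509, 0.484]
ft_force: [-0.6, -0.5, 0.1]
finger_gap: 0.0001
```

Run:
```python
from h import *
from station import env
info(env,st(S,[.052,-.196,.146])[0],S[2])
```

```text
t 5.05 pos [ 0.3657 -0.2962  0.1452] F [-0.6 -0.5  0.1] gap 0.0001 q [-0.75  0.19  1.8  -0.01  1.15 -0.7 ]
axes x [-0.049 -0.999  0.   ] y [-0.012  0.    -1.   ] z [ 0.999 -0.049 -0.012]
shift [-0.0014 -0.0018  0.0809]
turn -0.47
```

Call:
{"api": "move_arm", "payload": {"series": "0 0 0 0.02 0; 0 0 0 0.028 0; 0 0 0 0.036 0; 0 0 0 0.044 0"}}

```text
time: 5.45
ee_pos: [0.4104, -0.2986, 0.1456]
eef_rot: [-0.491, 0.515, -0.509, 0.484]
ft_force: [-0.8, -1.0, -0.1]
finger_gap: 0.0003
```

Call:
{"api": "move_arm", "payload": {"series": "0 0 0 0.008 0; 0 0 0 0.016 0; 0 0 0 0.024 0; 0 0 0 0.032 0; 0 0 0 0.04 0; 0 0 0 0.04 0"}}

```text
time: 6.05
ee_pos: [0.4511, -0.3005, 0.145]
eef_rot: [-0.491, 0.515, -0.509, 0.485]
ft_force: [0.3, 0.2, -0.4]
finger_gap: 0.0005
```

Run:
```python
from h import *
from station import env
info(env,st(S,[.2,-.196,.146])[0],S[2])
s=env.capture('side'); print(proj('side',knob(S,1.4)),proj('side',knob(S,0)))
a=cv2.resize(s['color'][180:340,230:390,::-1],None,fx=3,fy=3); cv2.imwrite('pics/c4.png',a)
```

```text
t 6.05 pos [ 0.4511 -0.3005  0.145 ] F [ 0.3  0.2 -0.4] gap 0.0005 q [-0.65  0.34  1.61 -0.01  1.2  -0.6 ]
axes x [-0.049 -0.999  0.001] y [-0.012 -0.001 -1.   ] z [ 0.999 -0.049 -0.011]
shift [-0.0026 -0.0026  0.1434]
turn -0.43
[[326.79788111 274.22281308]] [[309.01096731 283.27111394]]
```

View pics/c4.png

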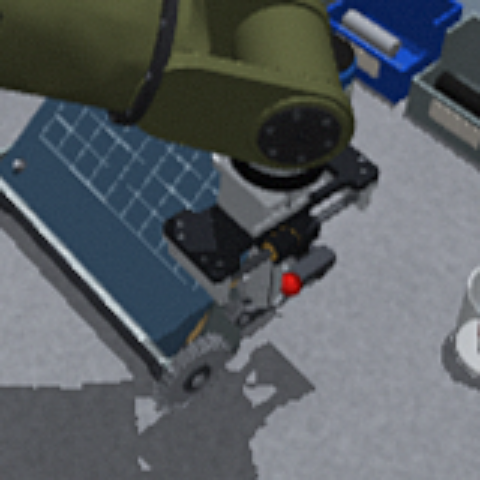

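The knob is at side (326.7,274.7), against a predicted (326.8,274.2) for 1.4 rad, so the pawl is thrown over. I'll rise and go above the handle.

Call:
{"api": "move_arm", "payload": {"series": "0 0 -0.05 0 0; 0 0 -0.10 0 0; 0 0 -0.14 0 0; 0 -0.04 -0.14 0.03 0; 0 -0.08 -0.14 0.06 0; 0 -0.12 -0.14 0.09 0; 0 -0.16 -0.14 0.12 0; 0 -0.19 -0.14 0.14 0"}}

```text
time: 6.9
ee_pos: [0.6024, -0.115, 0.2828]
eef_rot: [-0.491, 0.515, -0.509, 0.485]
ft_force: [0.5, -0.5, -0.4]
finger_gap: 0.0008
```

Run:
```python
from h import *
from station import env
t=[.71,.6,.5,.4,.3,.2,.1,0]
info(env,bd(S,.71,[.257,0,0])[0]+[0,0,.010],S[2])
s=env.read_state();M=R.from_quat(s['eef_rot']).as_matrix()
for a in t: print(a,((bd(S,a,[.257,0,0])[0]+[0,0,.005]-s['ee_pos'])@M).round(4))
```

```text
t 6.9 pos [ 0.6024 -0.115   0.2828] F [ 0.5 -0.5 -0.4] gap 0.0008 q [-0.25  0.41  1.19 -0.    1.55 -0.2 ]
axes x [-0.048 -0.999  0.001] y [-0.012 -0.    -1.   ] z [ 0.999 -0.048 -0.012]
shift [-0.006   0.0554 -0.0046]
turn -0.37
0.71 [-0.006   0.0604 -0.0045]
0.6 [-0.0061  0.0826  0.013 ]
0.5 [-0.0062  0.1043  0.0267]
0.4 [-0.0063  0.1273  0.0381]
0.3 [-0.0064  0.1513  0.0472]
0.2 [-0.0065  0.1761  0.0539]
0.1 [-0.0065  0.2015  0.058 ]
0 [-0.0066  0.2271  0.0596]
```

Call:
{"api": "move_arm", "payload": {"series": "0 -0.005 0.04 -0.004 0; 0 -0.005 0.06 -0.003 0; 0 -0.005 0.072 0.005 0; 0 -0.005 0.083 0.013 0; 0 -0.005 0.094 0.02 0; 0 -0.005 0.104 0.027 0; 0 -0.005 0.116 0.033 0; 0 -0.005 0.127 0.038 0"}}

```text
time: 7.7
ee_pos: [0.6419, -0.1117, 0.1574]
eef_rot: [-0.489, 0.512, -0.511, 0.487]
ft_force: [15.0, 3.2, 8.6]
finger_gap: 0.0006
```

Call:
{"api": "move_arm", "payload": {"series": "0 0 0.012 0.005 0; 0 0 0.024 0.009 0; 0 0 0.036 0.013 0; 0 0 0.049 0.016 0; 0 0 0.061 0.018 0; 0 0 0.074 0.020 0; 0 0 0.084 0.021 0; 0 0 0.094 0.021 0"}}

```text
time: 8.5
ee_pos: [0.6655, -0.1128, 0.0644]
eef_rot: [0.487, -0.51, 0.513, -0.489]
ft_force: [19.7, 1.5, 3.2]
finger_gap: 0.0005
```

Run:
```python
from h import *
from station import env
info(env,bd(S,0,[.257,0,0])[0]+[0,0,.005],S[2])
```

```text
t 8.5 pos [ 0.6655 -0.1128  0.0644] F [19.7  1.5  3.2] gap 0.0005 q [-0.22  0.7   1.26 -0.    1.17 -0.17]
axes x [-0.047 -0.999  0.001] y [ 0.005 -0.002 -1.   ] z [ 0.999 -0.047  0.005]
shift [-0.0012  0.0094 -0.0061]
turn -0.35
```

Run:
```python
from h import *
from station import env
info(env)
s=env.capture('side'); w=env.capture('wrist')
print([proj('side',bd(S,t,[[.217,-.15,.009],[.217,.15,.009]])).round(1).tolist() for t in (0,.05,.1,.15)])
a=cv2.resize(s['color'][150:310,220:360,::-1],(420,480)); b=cv2.resize(w['color'][100:400,100:450,::-1],(370,317))
im=np.zeros((480,800,3),np.uint8); im[:,:420]=a; im[:317,420:790]=b; cv2.imwrite('pics/c5.png',im)
```

```text
t 8.5 pos [ 0.6655 -0.1128  0.0644] F [19.7  1.5  3.2] gap 0.0005 q [-0.22  0.7   1.26 -0.    1.17 -0.17]
axes x [-0.047 -0.999  0.001] y [ 0.005 -0.002 -1.   ] z [ 0.999 -0.047  0.005]
[[[344.4, 258.2], [282.9, 204.7]], [[344.6, 256.1], [282.7, 202.6]], [[344.7, 254.1], [282.4, 200.4]], [[344.7, 252.1], [282.0, 198.4]]]
```

View pics/c5.png

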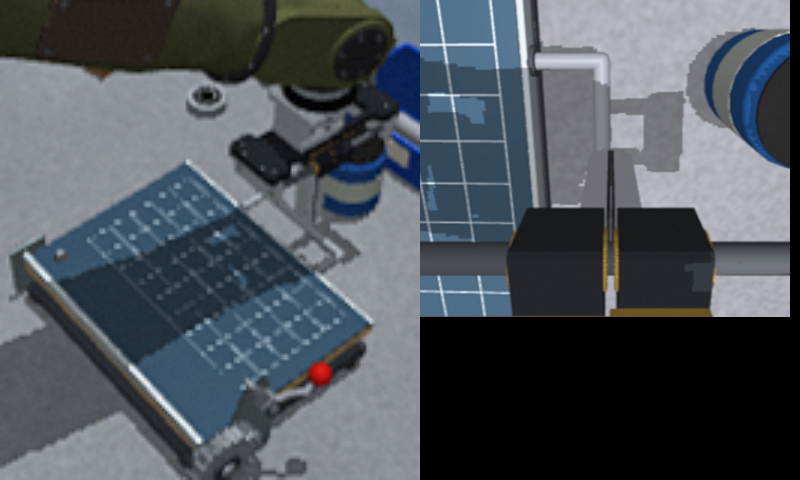

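The side view shows the rear corners at (344.0,258.3) and (282.7,204.0), so tilt is about 0–0.02. The fingers rest on the handle. I'll press slightly further until I feel the rests.

Call:
{"api": "move_arm", "payload": {"series": "0 0 0.003 -0.003 0; 0 0 0.006 -0.003 0; 0 0 0.006 -0.003 0"}}

```text
time: 8.9
ee_pos: [0.6593, -0.1128, 0.0556]
eef_rot: [-0.489, 0.512, -0.511, 0.487]
ft_force: [-0.5, 0.2, -0.8]
finger_gap: 0.0005
```

Call:
{"api": "move_arm", "payload": {"series": "0 0 0.002 0 0; 0 0 0.004 0 0; 0 0 0.004 0 0"}}

```text
time: 9.2
ee_pos: [0.6596, -0.1128, 0.0547]
eef_rot: [-0.489, 0.512, -0.511, 0.487]
ft_force: [-11.5, 2.4, 26.8]
finger_gap: 0.0001
```

The board is hard down: 27 N at TCP z .0547, where the handle top should be .055. Now for the rule.

Call:
{"api": "move_arm", "payload": {"series": "0.04 0 -0.05 0 0; 0.04 0 -0.10 0 0; 0.04 -0.03 -0.13 -0.02 7; 0.04 -0.075 -0.13 -0.04 14; 0.04 -0.12 -0.13 -0.06 21; 0.04 -0.165 -0.13 -0.08 28; 0.04 -0.21 -0.13 -0.10 36; 0.04 -0.255 -0.13 -0.12 44"}}

```text
time: 10.0
ee_pos: [0.5511, 0.1485, 0.1845]
eef_rot: [0.261, -0.658, 0.658, -0.258]
ft_force: [1.0, 0.2, 0.1]
finger_gap: 0.0398
```

Run:
```python
from h import *
from station import env
info(env,[.465,.3495,.08],np.radians(-61.3))
```

```text
t 10.0 pos [0.5511 0.1485 0.1845] F [1.  0.2 0.1] gap 0.0398 q [ 0.2   0.37  1.48 -0.    1.3   1.02]
axes x [-0.73  -0.683  0.003] y [-0.003 -0.001 -1.   ] z [ 0.683 -0.73  -0.001]
shift [-0.0747  0.1045 -0.2055]
turn 14.38
```

Call:
{"api": "move_arm", "payload": {"series": "0.04 -0.015 0 -0.04 7; 0.04 -0.03 0 -0.085 14.4; 0.04 -0.045 0.02 -0.13 14.4; 0.04 -0.06 0.05 -0.17 14.4; 0.04 -0.075 0.08 -0.205 14.4; 0.04 -0.075 0.104 -0.205 14.4; 0.04 -0.075 0.104 -0.205 14.4"}}

```text
time: 10.7
ee_pos: [0.4633, 0.349, 0.077]
eef_rot: [0.179, -0.684, 0.686, -0.172]
ft_force: [-0.3, -0.3, -0.3]
finger_gap: 0.04
```

Run:
```python
from h import *
from station import env
info(env,[.465,.3495,.008],np.radians(-61.3))
w=env.capture('wrist'); cv2.imwrite('pics/w2.png',w['color'][:,:,::-1])
```

```text
t 10.7 pos [0.4633 0.349  0.077 ] F [-0.3 -0.3 -0.3] gap 0.04 q [0.58 0.5  1.55 0.   1.1  1.65]
axes x [-0.876 -0.481  0.01 ] y [-0.009 -0.005 -1.   ] z [ 0.481 -0.876  0.   ]
shift [-0.0024  0.069   0.0004]
turn 0.08
```

View pics/w2.png

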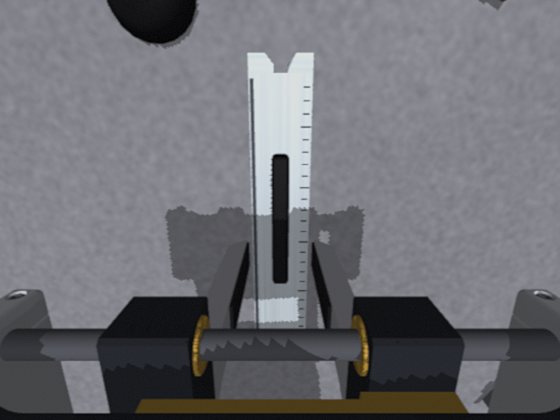

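The wrist view shows the bar at col 280 (rows 155–283), centred and parallel between the fingers, with the notch pointing away. I'll descend and grip.

Call:
{"api": "move_arm", "payload": {"series": "0.04 -0.002 0.035 0 0; 0.04 -0.002 0.06 0 0; 0.04 -0.002 0.069 0 0; 0 -0.002 0.069 0 0; 0 -0.002 0.069 0 0; 0 -0.002 0.069 0 0; 0 -0.002 0.069 0 0", "grip_force": 40}}

```text
time: 11.45
ee_pos: [0.4667, 0.35, 0.0119]
eef_rot: [0.177, -0.685, 0.685, -0.174]
ft_force: [-0.9, -1.0, 6.8]
finger_gap: 0.0134
```

Call:
{"api": "move_arm", "payload": {"series": "0 0 -0.02 0 0; 0 0 -0.05 0 0; 0 0 -0.09 0 0; 0 0 -0.12 0 0; 0 0 -0.12 0 0"}}

```text
time: 11.95
ee_pos: [0.4687, 0.3513, 0.1367]
eef_rot: [-0.174, 0.685, -0.685, 0.176]
ft_force: [0.3, 1.0, -1.8]
finger_gap: 0.0134
```

Run:
```python
from h import *
from station import env
info(env,bd(S,0,[.0215,-.015,.009])[0]+[0,0,.08],S[2])
w=env.capture('wrist'); cv2.imwrite('pics/w3.png',w['color'][:,:,::-1])
print(w['fx'],w['cx'],w['cy'])
# edges of rule blade in wrist cam -> position of notch vs TCP, done on mask
s=env.read_state();M=R.from_quat(s['eef_rot']).as_matrix();t=s['ee_pos']
Tw=w['T']; dn=M[:,1]
def pj(P): 
    c=(P-Tw[:3,3])@Tw[:3,:3]; return (c[:2]/c[2]*w['fx']+[w['cx'],w['cy']]).round(1)
# rule local, TCP 4 mm above rule top -> underside 8mm along +y tool
for L,h in ((.13,.004),(.12,.004),(.055,-.018),(-.055,-.018)):
    print(L,pj(t-M[:,0]*L+dn*h))
for y in (-.025,.025): print('corner',pj(t-M[:,0]*.13+dn*.004+M[:,2]*y))
```

```text
t 11.95 pos [0.4687 0.3513 0.1367] F [ 0.3  1.  -1.8] gap 0.0134 q [0.58 0.44 1.5  0.   1.2  1.65]
axes x [-0.877 -0.481 -0.003] y [ 0.002  0.002 -1.   ] z [ 0.481 -0.877 -0.001]
shift [ 0.2645 -0.0033  0.3887]
turn -58.92
300.81447945581823 280.0073225386569 209.4875119776172
0.13 [281.7  33.5]
0.12 [281.7  53.5]
0.055 [281.6 174.8]
-0.055 [281.4 341.7]
corner [236.5  33.5]
corner [326.9  33.5]
```

View pics/w3.png

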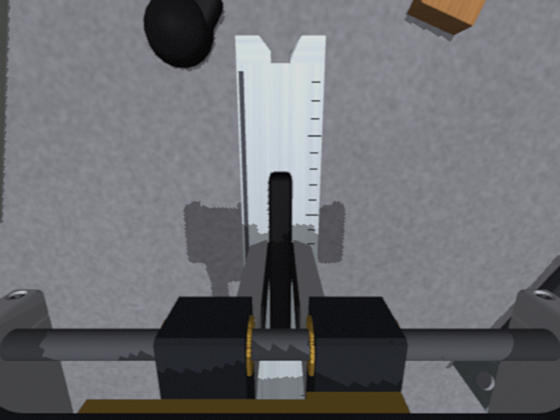

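The rule is held square: end at row 36 and cols 235–326, with the notch centred at col 281. Now I'll carry and turn it.

Call:
{"api": "move_arm", "payload": {"series": "0 0.02 -0.02 0.025 -7.5; 0 0.05 -0.03 0.06 -15; 0 0.075 -0.03 0.10 -22.5; 0 0.10 -0.03 0.14 -30; 0 0.125 -0.03 0.175 -37.5; 0 0.15 -0.03 0.21 -45; 0 0.18 -0.03 0.25 -52.5; 0 0.205 -0.03 0.29 -58.9"}}

```text
time: 12.8
ee_pos: [0.4268, 0.0028, 0.1629]
eef_rot: [-0.489, 0.512, -0.511, 0.487]
ft_force: [0.9, -0.8, -1.5]
finger_gap: 0.0133
```

Run:
```python
from h import *
from station import env
w=env.capture('wrist'); s=env.read_state();M=R.from_quat(s['eef_rot']).as_matrix();t=s['ee_pos'];Tw=w['T']
def pj(P): 
    c=(P-Tw[:3,3])@Tw[:3,:3]; return c[:2]/c[2]*w['fx']+[w['cx'],w['cy']]
obs=[(235.5,36),(326,36),(281,63)]
def f(v):
    L=lambda x,y:pj(t-M[:,0]*(x*np.cos(v[1])+v[0])+M[:,1]*v[2]+M[:,2]*(y+x*v[1]))
    return np.concatenate([L(.13,-.025)-obs[0],L(.13,.025)-obs[1],L(.116,0)-obs[2]])
for h in (None,.004,.008):
    g=(lambda v:f(v)) if h is None else (lambda v:f([v[0],v[1],h]))
    r=least_squares(g,[0,0,.005],x_scale=.01); print(h,r.x.round(4),r.fun.round(1))
info(env,bd(S,0,[.0215,-.015,.009])[0]+[0,0,.03],S[2])
```

```text
None [0.0035 0.0125 0.0071] [ 0.2  0.4 -0.  -0.8 -0.2  0.5]
0.004 [0.0028 0.0124 0.005 ] [-0.5  0.3  0.7 -1.  -0.2  0.8]
0.008 [0.0037 0.0125 0.005 ] [ 0.5  0.4 -0.3 -0.8 -0.2  0.4]
t 12.85 pos [ 0.4266 -0.0023  0.1629] F [ 0.1 -1.3 -1. ] gap 0.0133 q [-0.09  0.07  1.9  -0.    1.18 -0.05]
axes x [-0.035 -0.999  0.002] y [-0.003 -0.001 -1.   ] z [ 0.999 -0.035 -0.003]
shift [0.1143 0.0741 0.0012]
turn 0.33
```

Call:
{"api": "move_arm", "payload": {"series": "0 0.04 0 0.005 0; 0 0.08 0 0.005 0.33; 0 0.115 0.02 0.005 0.33; 0 0.122 0.05 0.005 0.33; 0 0.122 0.068 0.005 0.33; 0 0.122 0.068 0.005 0.33; 0 0.122 0.068 0.005 0.33"}}

```text
time: 13.55
ee_pos: [0.4264, -0.1243, 0.0939]
eef_rot: [-0.491, 0.511, -0.509, 0.488]
ft_force: [0.4, -0.0, -1.2]
finger_gap: 0.0138
```

Run:
```python
from h import *
from station import env
w=env.capture('wrist'); s=env.read_state();M=R.from_quat(s['eef_rot']).as_matrix();t=s['ee_pos'];Tw=w['T']
cv2.imwrite('pics/w4.png',w['color'][:,:,::-1])
def pj(P): 
    c=(P-Tw[:3,3])@Tw[:3,:3]; return c[:2]/c[2]*w['fx']+[w['cx'],w['cy']]
obs=[(235.5,36),(326,36),(281,63)]
def f(v):
    L=lambda x,y:pj(t-M[:,0]*(x*np.cos(v[1])+v[0])+M[:,1]*v[2]+M[:,2]*(y+x*v[1]))
    return np.concatenate([L(.13,-.025)-obs[0],L(.13,.025)-obs[1],L(.116,0)-obs[2]])
r=least_squares(f,[0,0,.005],x_scale=.01); print(r.x.round(4),r.fun.round(1))
print('pin pred',pj(bd(S,0,[.0215,.125,.018])[0]),'lip',pj(bd(S,0,[-.004,.14,.017])[0]))
info(env,bd(S,0,[.0215,-.015,.009])[0]+[0,0,.014],S[2])
c=w['color'][:110,180:380,::-1]; cv2.imwrite('pics/w4c.png',cv2.resize(c,None,fx=4,fy=4,interpolation=cv2.INTER_CUBIC))
```

```text
[-0.0016 -0.0003  0.0077] [ 0.2 -0.2 -0.1 -0.3 -0.2  0.5]
pin pred [275.48385172   8.31804386] lip [231.81714529 -20.37382886]
t 13.6 pos [ 0.4266 -0.1242  0.0943] F [-0.1 -0.4 -1.3] gap 0.0135 q [-0.36  0.2   1.92 -0.    1.02 -0.32]
axes x [-0.041 -0.999  0.001] y [-0.004 -0.001 -1.   ] z [ 0.999 -0.041 -0.004]
shift [-0.0075  0.0213 -0.0032]
turn -0.01
```

Run:
```python
import cv2,numpy as np
g=cv2.cvtColor(cv2.imread('pics/w4.png'),cv2.COLOR_BGR2GRAY)
for r in range(0,44,2): print(r,' '.join(f'{v:3d}' for v in g[r,224:334:3]))
```

```text
0 231 230 230  99 110 109 109 109 109 110 109 109 110 110 106  92 164 189 137  94 106 111 111 111 111 111 111 112 111 111 111 113 111 113 112 112 111
2 231 231 230 104 110 109 108 110 109 110 110 109 111 109  94 120 187 196 188  95  95 111 110 111 111 112 112 110 112 111 112 112 112 112 112 111 111
4 229 230 231 103 111 109 108 110 110 111 109 110 110 107  91 148 187 194 200 122  92 109 112 111 110 112 111 111 111 112 113 112 114 113 112 111 111
6 230 230 233 104 111 108 109 110 110 109 110 111 109 101  91 173 188 196 199 147  92 104 110 110 111 112 112 113 112 112 113 114 113 113 114 114 113
8 229 230 233 105 109 109 110 109 109 109 111 112 110  98  94 160 196 196 201 127  97 100 111 111 112 111 112 112 111 112 113 112 113 113 112 113 113
10 228 230 234 104 112 112 109 109 110 111 110 110 109  95  90 117 202 204 198  94  96  98 112 110 112 113 112 112 111 113 113 112 113 115 113 112 113
12 227 230 235 103 110 110 110 111 109 111 110 112 110  96  63  65 175 204 152  79  95  97 110 111 112 111 112 113 112 113 113 113 114 113 115 113 113
14 225 230 235 101 111 112 110 111 110 111 110 1
[... 1516 characters left out ...]
 113 112 113 112 112 113 113 113 112 112 113 114 116 116 116 114 115 115 116 116 117 115 114 113
36 192 229 233 163 111 112 112 112 112 112 111 114 114 113 113 112 113 112 112 113 111 114 113 115 115 114 116 115 115 114 115 115 116 116 117 116 114
38 184 230 233 165 110 112 113 111 111 113 112 114 113 113 113 113 112 111 113 113 113 113 114 114 115 116 115 115 114 116 116 117 116 116 116 115 114
40 179 230 232 169 110 112 113 113 112 113 112 112 112 114 114 113 112 112 113 114 114 113 115 115 116 114 116 117 115 116 115 118 117 117 116 115 116
42 176 230 233 174 112 111 113 112 112 112 113 114 113 114 114 113 115 113 112 112 114 115 113 116 116 115 116 115 116 115 117 118 118 117 116 116 116
```

Run:
```python
import cv2,numpy as np
im=cv2.imread('pics/w4.png');g=cv2.cvtColor(im,cv2.COLOR_BGR2GRAY)
for r in range(0,290,8): print(r,' '.join(f'{v:3d}' for v in g[r,210:350:4]))
print(im[20,300],im[60,250],im[60,281],im[100,300])
```

```text
0 154 157 151 177 230 230 103 108 109 109 110 109 110 110 106 101 190 137  95 111 111 111 111 111 111 112 111 112 114 112 112 110 111 111 110
8 158 161 159 176 229 233 101 110 110 109 108 111 110 105  94 191 195 201  95  95 111 112 112 112 113 112 113 112 113 112 113 112 142 143 144
16 166 164 159 155 230 236  99 112 110 112 110 110 111 108  98  66  64  70  98  98 113 112 113 114 114 112 113 114 114 114 114 108 152 112 112
24 161 159 158 158 229 235  99 111 112 112 111 111 112 112 111  90  97  95 102 113 112 113 113 112 114 114 114 116 114 115 114 112 137 114 112
32 162 163 157 160 230 233 105 112 112 113 112 113 111 112 112 111 112 111 112 112 114 114 113 114 114 115 115 116 116 116 114 128 123 114 115
40 162 163 163 153 230 232 106 112 113 112 113 112 112 113 114 112 113 113 114 113 115 116 114 116 116 116 115 116 118 116 117 137 115 115 114
48 159 157 160 161 230 232 118 113 113 113 114 114 114 113 112 112 115 114 115 115 115 114 115 116 115 116 117 118 117 116 117 163 112 116 117
56 159 158 161 160 225 231 151 113 108 109 107 108 108 112 116 115 114 115 116 115 116 117 115 119 11
[... 3568 characters left out ...]
  26  25  15  49 100  99 100 100 223 180  58 127  80  75  73  73  73
264 105 106 104 100 104 107 121 155 131  98 100 100 100 100  26  20  26  25  26  24  14  23 102  99 100  99 101 173  59 105  62  61  62  61  60
272 109 104 107 103 104 102 105 155 120  98 100  99 100 100  18  19  26  27  24  26  18  12  98  99 100 100  98 100  93  88  60  61  62  62  60
280 159 160 161 165 155 162 164 155  99 100 100 101 100  94  18  18  25  24  24  22   9  18  95 100  99 100  99 100  96 114  96  96  97  96  95
288 153 159 155 157 155 155 153 131  99  99  99  99  99  74  15  22  24  27  22  21  29  16  72  99  98  99 100  98 102 135 131 132 130 128 118
[142 117  90] [236 230 224] [146 121  93] [241 237 230]
```

The crop numbers show the rule end now at row 60 and narrower (80 px), so the rule has pitched nose-down in the grip. The tail, at stand y ≈ -.154, must have caught the cheek plate, which is 112 mm high. I'll raise it, shift 16 mm towards the pin so the tail clears, then let the mat level it.

Call:
{"api": "move_arm", "payload": {"series": "0 0 -0.02 0 0; 0 0 -0.04 0 0; 0 -0.008 -0.04 0 0; 0 -0.016 -0.04 0 0; 0 -0.016 -0.02 0 0; 0 -0.016 -0.01 0 0; 0 -0.016 -0.005 0 0; 0 -0.016 -0.003 0 0"}}

```text
time: 14.4
ee_pos: [0.4269, -0.108, 0.0964]
eef_rot: [-0.491, 0.512, -0.509, 0.488]
ft_force: [0.6, -0.1, -2.2]
finger_gap: 0.0136
```

Call:
{"api": "move_arm", "payload": {"series": "0 0 0.004 0 0; 0 0 0.008 0 0; 0 0 0.012 0 0; 0 0 0.016 0 0; 0 0 0.016 0 0"}}

```text
time: 14.9
ee_pos: [0.4268, -0.108, 0.0801]
eef_rot: [-0.491, 0.512, -0.509, 0.488]
ft_force: [-0.0, -0.5, 1.7]
finger_gap: 0.0136
```

```bash
cat > look.py <<'E'
from h import *
from station import env
w=env.capture('wrist'); im=w['color']; s=env.read_state();M=R.from_quat(s['eef_rot']).as_matrix();t=s['ee_pos'];Tw=w['T']
print('stand TCP',((t-[S[0],S[1],0])@R.from_euler('z',S[2]).as_matrix()).round(4))
info(env,bd(S,0,[.0215,.0066,.009])[0]+[0,0,.0118],S[2])
def pj(P): 
    c=(P-Tw[:3,3])@Tw[:3,:3]; return (c[:2]/c[2]*w['fx']+[w['cx'],w['cy']]).round(1)
for x,y in ((.13,-.025),(.13,.025),(.116,0)): print('level pred',pj(t-M[:,0]*(x-.0016)+M[:,1]*.0077+M[:,2]*y))
print('pin pred',pj(bd(S,0,[.0215,.125,.018])[0]))
g=cv2.cvtColor(im,cv2.COLOR_RGB2GRAY)
for r in range(0,100,4): print(r,' '.join(f'{v:3d}' for v in g[r,218:342:4]))
E
python3 look.py
```

```text
stand TCP [ 0.0244 -0.0061  0.0803]
t 14.95 pos [ 0.4268 -0.1079  0.0803] F [ 1.  -0.3  0.4] gap 0.0139 q [-0.33  0.22  1.95 -0.    0.98 -0.29]
axes x [-0.041 -0.999  0.   ] y [-0.006 -0.    -1.   ] z [ 0.999 -0.041 -0.006]
shift [-0.0127  0.0096 -0.0029]
turn -0.01
level pred [235.6  35.9]
level pred [325.8  35.8]
level pred [280.7  63.5]
pin pred [275.6  32.7]
0 161 231 238  96 110 110 110 110 111 112 111 111 111 110 111 110 111 112 111 112 112 111 111 112 112 114 114 114 112 112 112
4 124 231 236 102 110 111 110 109 111 110 111 111 110 110 111 110 110 110 111 110 111 112 113 112 112 113 113 112 111 112 112
8 102 231 236  99 110 110 108 110 111 110 111 111 109 111 111 110 111 111 111 112 112 113 113 113 114 113 113 114 112 113 112
12 108 231 235 101 109 109 110 110 112 110 111 109 111 111 110 111 111 111 111 113 112 113 113 113 112 112 114 113 114 113 111
16 150 231 235 108 111 111 111 112 111 112 110 111 111 112 111 112 111 112 112 111 112 112 112 112 113 113 114 114 113 114 113
20 155 231 234 112 110 110 111 111 111 111 111 110 110 109  97 101 113 112 111 113 112 113 112 113 114 
[... 1736 characters left out ...]
6 236 236 241 237 240 241 240 238 235 239 238 222 119 117 116 220
80 155 182 230 234 100 134 114 218 238 236 236 236 238 237 236 235 237 242 237 240 241 240 238 236 239 238 223 117 117 116 204
84 155 166 229 235 100 122 102 216 238 236 236 237 239 237 237 236 237 242 236 240 241 240 238 237 240 238 214 117 118 116 244
88 163 161 230 236  97 132 103 206 238 235 237 237 239 238 238 236 237 242 236 240 242 240 238 239 242 237 214 118 118 116 206
92 166 150 229 236  99 132 110 207 238 236 237 237 238 238 237 237 238 242 237 240 241 240 239 236 242 238 206 118 118 117 184
96 164 151 230 236  99 124 111 208 238 237 236 237 239 239 238 237 238 242 237 240 242 241 239 237 240 239 207 119 119 115 186
```

It's levelling as planned: the rule end has come back to row 47 (level would be 36). The pin at (274.5,30) is within about 1 mm of prediction, directly ahead of the notch. I'll keep going down.

Call:
{"api": "move_arm", "payload": {"series": "0 0 0.003 0 0; 0 0 0.006 0 0; 0 0 0.008 0 0; 0 0 0.0095 0 0; 0 0 0.0095 0 0"}}

```text
time: 15.45
ee_pos: [0.4267, -0.1079, 0.0706]
eef_rot: [-0.491, 0.512, -0.509, 0.488]
ft_force: [-0.1, -0.7, 1.7]
finger_gap: 0.0134
```

```bash
python3 look.py | grep -v '^[0-9]\{2,\} .*\b1[01][0-9] 1[01][0-9] 1[01][0-9] 1[01][0-9] 1[01][0-9] 1[01][0-9] 1[01][0-9] 1[01][0-9]' | head -40
```

```text
stand TCP [ 0.0243 -0.0061  0.0708]
t 15.5 pos [ 0.4267 -0.1079  0.0708] F [ 0.  -1.3  0.6] gap 0.0137 q [-0.33  0.24  1.95 -0.    0.96 -0.29]
axes x [-0.041 -0.999  0.   ] y [-0.006 -0.    -1.   ] z [ 0.999 -0.041 -0.006]
shift [-0.0127 -0.     -0.0028]
turn -0.02
level pred [235.6  36. ]
level pred [325.7  35.9]
level pred [280.6  63.6]
pin pred [275.4  27.8]
0 231 233 155 109 110 110 109 109 110 111 108 111 110 111 110 111 111 111 112 111 111 111 112 112 112 113 112 111 114 112 111
4 231 233 166 110 109 109 110 109 109 109 110 110 112 110 113 110 111 111 112 112 112 110 110 111 112 112 112 114 112 111 111
8 231 233 175 108 108 108 109 109 112 110 111 110 111 110 110 111 112 111 110 112 111 111 111 111 112 112 112 113 113 114 114
40 220 230 231  96 112 242 242 241 241 241 242 109  97  97  98  98  99 105 113 112 109 224 243 244 244 244 244 166 115 116 114
44 205 230 232  97 108 237 234 234 235 235 235 228 110  99  99  98 108 112 112 113 138 241 240 241 240 241 241 168 116 116 114
48 189 230 234  96 110 242 239 240 240 241 240 240 188 111 112 113 112 112 112  89 237 240 240 240 240 2
[... 846 characters left out ...]
0 240 240 243 241 243 243 242 242 241 240 243 242 117 117 117 113
80 156 230 234 118 112 218  92 242 242 238 239 240 242 240 240 240 240 243 240 243 243 243 242 240 240 242 242 117 118 119 113
84 157 231 233 138 112 232  88 242 242 238 239 240 242 240 240 240 240 243 240 242 243 242 241 240 235 238 243 114 119 118 116
88 161 230 233 150 111 231  89 242 241 238 239 240 242 241 239 240 240 243 240 243 243 243 242 240 243 246 242 114 119 118 118
92 160 231 232 159 112 229  90 243 241 239 239 240 242 240 240 239 240 243 240 243 243 244 242 240 240 242 241 115 120 118 126
96 162 230 231 166 111 229  91 242 241 239 239 240 241 240 240 239 240 243 240 242 243 243 242 240 241 242 241 118 119 119 132
```

Call:
{"api": "move_arm", "payload": {"series": "0 0 0.001 0 0; 0 0 0.001 -0.001 0; 0 -0.003 0.001 -0.002 0; 0 -0.006 0.001 -0.0025 0; 0 -0.009 0.001 -0.0025 0; 0 -0.011 0.001 -0.0025 0; 0 -0.013 0.001 -0.0025 0"}}

```text
time: 16.2
ee_pos: [0.4248, -0.0946, 0.0698]
eef_rot: [-0.491, 0.512, -0.509, 0.488]
ft_force: [-0.5, -1.7, 1.8]
finger_gap: 0.0134
```

Call:
{"api": "move_arm", "payload": {"series": "0 -0.002 0 0 0; 0 -0.004 0 0 0; 0 -0.004 0 0 0"}}

```text
time: 16.5
ee_pos: [0.4254, -0.0918, 0.0702]
eef_rot: [-0.492, 0.511, -0.51, 0.488]
ft_force: [-0.8, -13.1, 3.1]
finger_gap: 0.0138
```

```bash
python3 look.py | head -36
```

```text
stand TCP [0.0223 0.01   0.0702]
t 16.55 pos [ 0.4253 -0.0918  0.0702] F [ -0.6 -13.    2.4] gap 0.0134 q [-0.29  0.23  1.97 -0.01  0.95 -0.25]
axes x [-0.041 -0.999  0.003] y [-0.005 -0.003 -1.   ] z [ 0.999 -0.041 -0.005]
shift [ 0.0034 -0.0006 -0.0008]
turn 0.02
level pred [235.6  36.1]
level pred [325.6  36.1]
level pred [280.6  63.7]
pin pred [279.3  60.5]
0  60  60  59  59  59  59  60  60  59  58  58  59  58  57  57  66 164 158 150 156 156 153 154 151 154 156 163 161 157 160 163
4  58  58  58  58  60  57  60  57  58  58  58  59  57  58  58  63 162 160 155 159 160 156 155 152 154 161 163 159 158 159 159
8  66 223 225 136  56  58  60  59  59  58  58  57  56  57  57  61 157 161 160 164 166 163 157 152 155 161 160 157 159 158 158
12  65 235 235 173  97  98  98  99  98  98  98 105 110 110 108 108 123 124 125 125 126 126 125 122 122 123 125 124 125 124 125
16  54 234 236 179 112 113 113 113 113 113 113 114 115 114 114 113 113 115 114 114 114 116 115 115 116 115 115 116 115 116 114
20  52 235 234 187 112 113 113 112 114 114 114 114 113 113 114 114 113 114 114 114 114 115 114 114 114 1
[... 1735 characters left out ...]
0 239 241 243 240 243 243 242 242 240 242 243 241 114 115 116 116
80 161 148 233 237  99 159 129 239 241 238 238 240 242 240 240 239 241 243 240 243 243 243 241 240 241 242 242 113 117 116 116
84 159 150 232 236  98 183 118 240 241 239 238 240 242 240 240 239 240 243 240 243 243 243 241 239 202 202 242 115 116 117 114
88 164 166 232 237 106 182 116 240 241 238 238 240 242 241 239 239 241 243 240 242 243 243 241 240 244 244 242 115 117 115 116
92 164 163 232 236 113 204 108 241 241 239 238 240 242 241 240 239 241 243 240 243 243 243 241 240 241 242 242 115 117 116 115
96 162 159 232 236 130 205 107 241 240 238 238 240 242 240 240 238 240 243 240 243 243 243 241 240 241 241 243 115 115 116 115
```

Contact force is 13 N, and the pin's top (rows 51–67) sits right at the notch bottom (row 68). The rule edge is about 2 mm off the lip. I'll ease the load, nudge it to the lip and release.

Call:
{"api": "move_arm", "payload": {"series": "0 0.002 0 0 0; 0 0.002 0 -0.001 0; 0 0.002 0 -0.0025 0; 0 0.002 0 -0.0025 0; 0.028 0.002 -0.001 -0.0015 0; 0.028 0.002 -0.001 -0.0015 0; 0.028 0.002 -0.001 -0.0015 0"}}

```text
time: 17.25
ee_pos: [0.4235, -0.0935, 0.071]
eef_rot: [-0.492, 0.511, -0.509, 0.488]
ft_force: [0.9, 0.3, 0.9]
finger_gap: 0.0277
```

Call:
{"api": "move_arm", "payload": {"series": "0.028 0 -0.01 0 0; 0.028 0 -0.03 0 0; 0.028 0 -0.06 0 0; 0.028 0 -0.10 0 0; 0.028 0 -0.15 0 0; 0.028 0 -0.18 0 0"}}

```text
time: 17.85
ee_pos: [0.4247, -0.0931, 0.2552]
eef_rot: [0.491, -0.51, 0.51, -0.488]
ft_force: [0.0, 0.4, -0.9]
finger_gap: 0.028
```

Call:
{"api": "move_arm", "payload": {"series": "0.028 -0.05 0 0 0; 0.028 -0.10 0 0 0; 0.028 -0.15 0 0 0; 0.028 -0.20 0 0 0; 0.028 -0.25 0 0 0; 0.028 -0.30 0 0 0; 0.028 -0.35 0 0 0; 0.028 -0.35 0 0 0"}}

```text
time: 18.65
ee_pos: [0.4378, 0.2609, 0.254]
eef_rot: [0.493, -0.509, 0.509, -0.489]
ft_force: [0.2, -0.3, 0.1]
finger_gap: 0.0283
```

Run:
```python
from h import *
from station import env
info(env)
s=env.capture('side')['color'][:,:,::-1]; c=env.capture('top')['color'][:,:,::-1]
a=cv2.resize(s[180:320,210:360],None,fx=2.6,fy=2.6,interpolation=cv2.INTER_CUBIC); b=cv2.resize(c[180:290,245:400],None,fx=2.6,fy=2.6,interpolation=cv2.INTER_CUBIC)
im=np.zeros((600,800,3),np.uint8); im[:a.shape[0],:a.shape[1]]=a; im[:b.shape[0],392:392+b.shape[1]]=b
im[364:364+230,:307]=cv2.resize(c,(307,230)); cv2.imwrite('pics/f.png',im)
print('knob1.4',proj('side',knob(S,1.4)),proj('top',knob(S,1.4)))
# rule pose: blade mask from top view
m=(cv2.cvtColor(c,cv2.COLOR_BGR2GRAY)>150).astype(np.uint8)
m[:225]=0;m[290:]=0;m[:,:240]=0;m[:,370:]=0
ys,xs=np.nonzero(m); print(len(xs)); w=ray('top',np.c_[xs,ys],.063)[:,:2]
w=(w-S[:2])@np.array([[np.cos(S[2]),-np.sin(S[2])],[np.sin(S[2]),np.cos(S[2])]])
print('stand frame',w.min(0).round(3),w.max(0).round(3),cv2.minAreaRect(w.astype(np.float32)))
k=w[:,0]>.012; print('cut',w[k].min(0).round(3),w[k].max(0).round(3),cv2.minAreaRect(w[k].astype(np.float32)))
```

```text
t 18.65 pos [0.4378 0.2609 0.254 ] F [ 0.2 -0.3  0.1] gap 0.0283 q [ 0.47  0.18  1.56 -0.    1.41  0.5 ]
axes x [-0.036 -0.999  0.003] y [-0.003 -0.003 -1.   ] z [ 0.999 -0.036 -0.003]
knob1.4 [[326.79788111 274.22281308]] [[377.90535994 232.04348547]]
1284
stand frame [-0.009 -0.128] [0.046 0.149] ((0.01840977929532528, 0.010443836450576782), (0.2766053080558777, 0.05534682795405388), 89.81806182861328)
cut [ 0.012 -0.125] [0.046 0.132] ((0.02929667942225933, 0.0034480541944503784), (0.25640007853507996, 0.033543430268764496), 89.82279205322266)
```

View pics/f.png

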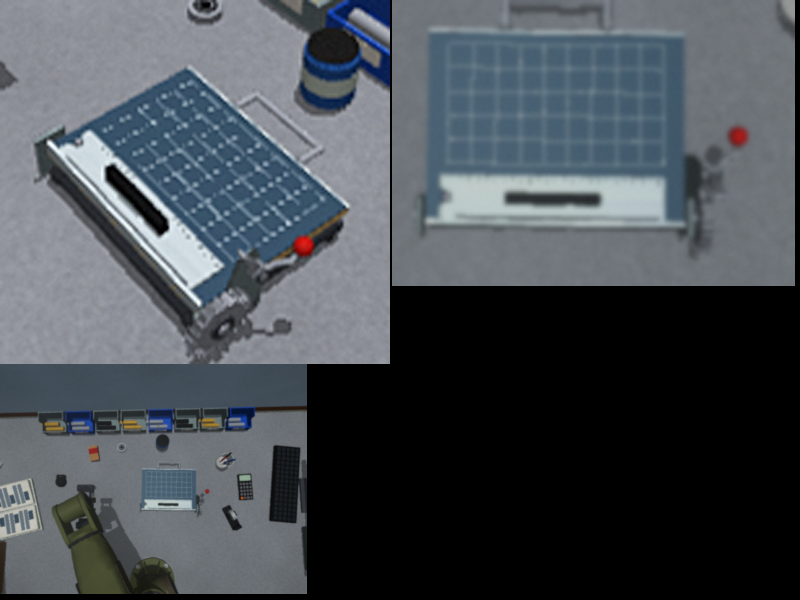

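The final view shows the board flat and the knob thrown over at side (326.7,274). The rule lies parallel to the lip (89.8°), tail at y = -.125 and rear edge at x = .046, both as expected when home. The bystanders look unmoved and the arm is clear, so I'll hand in.

```bash
python3 -c "
from station import env
print(env.hand_in())"
```

```text
the job is handed in; nothing more can be done
None
```

The job is done and handed in at about 18.7 s of the 72 s allowed; the hand-in gives no verdict.

I raised the board by its handle to a tilt of about 0.72 rad. I then pushed the pawl over, with almost no force on it. I lowered the board by the handle onto its rests. Last, I laid the rule on the mat, slid it onto the pin and released it there.

**Last checks:**
- **Pawl:** the knob is where a pawl angle of 1.4 rad puts it, within about 0.5 px in the side view.
- **Board:** it was hard against its rests, with about 27 N back at the handle at the expected height. It looks flat in the last pictures.
- **Rule:** before release the notch bottomed on the pin at about 13 N. I then backed off up to 2 mm to ease that load, so I estimate the notch is within about 2.5 mm of home (limit 4 mm). In the top view it is parallel to the hinge line, and so to the lip, to about 0.2°.
- **Other things:** the bystanders look unmoved by eye. The arm is well clear, with no force on the tool.

**What went wrong on the way:**
- **Rule caught the cheek plate:** on the first lowering the rule's tail seems to have caught the cheek plate, and the rule pitched nose-down in the grip. I raised it, moved it 16 mm towards the pin, and let the mat level it again.
- **Side force while lowering:** the handle pushed sideways on the fingers with about 20 N for a moment. The force was gone once I realigned.

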